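# Load the spectrometer's sample caddy

## Robot

A 6-joint arm with a two-finger parallel gripper is mounted at the origin on the work surface. World frame = base frame: x ahead of the robot, y to its left, z up, the work surface at z = 0. Lengths are in m, angles in rad, forces in N, time in s.
With the tool pointing down it reaches from about 0.3 to 0.775 m from the base axis. Payload 14.6 kg.
Tool frame: the origin (TCP) lies midway between the tips of the shut fingers; the grasp point (between the pads) lies 19 mm behind it (ctrl.grip_depth is the z of the grasp point in the tool frame, in m); z points along the fingers, y is the line along which they close (so a half turn about z gives the same grasp; the last joint's range is limited). The gripper opens to 94 mm and grips with 3 to 60 N. Pads are 16 mm wide; open, the fingers measure 119 mm over their backs; the gripper's body (75 mm by 177 mm) begins 78 mm behind the grasp point.
Start: joints at [-1.331, 0.3, 1.521, -0, 1.321, -0.067], TCP at [0.166, -0.524, 0.205] pointing down, gripper open.
Joint ranges: [-3.03, 3.03], [-0.79, 2.21], [0.23, 2.52], [-1.04, 4.18], [0, 3.07], [-2.55, 2.55]. Speed limits (rad/s): [2.22, 2.22, 2.57, 3.14, 3.14, 3.14].

## Interface

Orientations are given as [roll, pitch, yaw] about the fixed x, y, z axes, in that order (R = Rz(yaw) Ry(pitch) Rx(roll)).
In Python, from station import ctrl gives the robot as it stands. The module is installed in compiled form; this text tells all that it offers.
- The arm moves only by the tool carry_out, never from a script. Its argument "commands" is a list of rows, each a list of 3 entries, a list of its own where there are three numbers: the closure, from 0 (fully open) to 1 (shut), then the shift along the tool's x, y, z in mm, then the turn, a rotation vector about the tool's x, y, z in rad. In form: [[gripper, [tx, ty, tz], [wx, wy, wz]], ...]. A call has 1 to 10 rows; each row shifts and turns the commanded pose from where the row before left it, along the tool's axes as they then stand; what a row does not reach is not made up. A row lasts 1/8 s, in which the tool goes at most 62.5 mm and 10.7 degrees, less where a joint would pass 70% of its speed; a pose out of reach is approached as far as the arm can. A call with a gripper value outside its range is refused whole. The fingers move at their own pace and stop on an object; "squeeze" is the grip in N (left out, the last holds). Time passes only in rows, so rows that do not move let the fingers close. It gives the time, the measured TCP pose, the force, the opening and the grip force at its end, in the units of the state.
- ctrl.get_obs(): the state, without advancing time (a new reading comes with each control period).
- ctrl.camera(name): name is "scene" or "top" or "wrist"; returns a dict with "img" (480x640x3 uint8, blue, green, red), "camera_matrix" (3x3 intrinsics, pixels), "rvec" (rotation vector, rad) and "tvec" (3), from world to camera coordinates, as OpenCV has them. Camera axes: x right, y down, z forward; pixel columns grow to the right and rows downward; lengths in m; the calibration is good to about 2 mm. A picture is of the moment at which its call begins. There is no depth.
- ctrl.hand_in(): hands the job in; it is judged then, once.
Trained networks look in the newest picture that a camera, given by its name, has taken for a name from the list of things; names that differ only in an ending like _2 or _b are one class to them, and where a whole thing is asked for, a point or a joint stands for the part that bears it (a point fixed in the world has none). Each returns a list of dicts, best first, with "score" (0 to 1); they miss things now and then, are a little off and sometimes report something else, mostly with a low value. They report only what shows in the picture. A call takes as long as a camera call. They do not tell look-alikes from the thing itself.
- ctrl.outline_of(thing, camera): "region" (480x640 bool, what is visible of it).
- ctrl.place_of(thing, camera): "at" ([x, y, z] in m, in world coordinates, good to about 4 mm: a listed point, or the origin of a listed thing).
The state is a dict: "time_s": time; "qpos": joint angles; "joint_vel": joint speeds; "tau": joint torques, N m; "ee_pos": TCP position; "eef_rot": TCP orientation; "force": force on the tool from outside, world axes, zero at the start; "moment": the same for the moment, N m; "grip_width": finger opening in m; "grip_force": force on a finger pad.
Only numpy, scipy, OpenCV 4.12 (cv2) and the standard library are available. Lean on these libraries where they do the work, as an engineer would, in place of code of your own. Each camera call takes 0.05 s, during which the arm holds its last target. There are 200 camera calls.

## Task

Gather the four brown glass bottles into the black caddy, standing each one upright on the floor of the bay that has the colour of its cap; set them down rather than dropping them, and knock no bottle over. The two white plastic bottles with similar caps do not belong to the set: leave them standing where they are.

Things in the scene. Friction and masses are not known exactly. Their poses are not given: they have to be found in the camera images.
- red_brown: Brown glass bottle with a red cap; belongs in the red bay. Round bottle, 100 mm tall: straight body 40 mm in diameter up to 72 mm, sloping shoulder to 82 mm, then a cap 27 mm in diameter up to the top; pale label band round the lower body; about 0.13 kg; loose, stands upright on the bench. Origin: centre of its underside, z up along the bottle. 
- yellow_brown: Brown glass bottle with a yellow cap; belongs in the yellow bay. Round bottle, 100 mm tall: straight body 40 mm in diameter up to 72 mm, sloping shoulder to 82 mm, then a cap 27 mm in diameter up to the top; pale label band round the lower body; about 0.13 kg; loose, stands upright on the bench. Origin: centre of its underside, z up along the bottle. 
- green_brown: Brown glass bottle with a green cap; belongs in the green bay. Round bottle, 100 mm tall: straight body 40 mm in diameter up to 72 mm, sloping shoulder to 82 mm, then a cap 27 mm in diameter up to the top; pale label band round the lower body; about 0.13 kg; loose, stands upright on the bench. Origin: centre of its underside, z up along the bottle. 
- white_brown: Brown glass bottle with a white cap; belongs in the white bay. Round bottle, 100 mm tall: straight body 40 mm in diameter up to 72 mm, sloping shoulder to 82 mm, then a cap 27 mm in diameter up to the top; pale label band round the lower body; about 0.13 kg; loose, stands upright on the bench. Origin: centre of its underside, z up along the bottle. 
- red_pale: Look-alike: WHITE plastic bottle with a red cap; does not belong in the caddy, stays where it is. Round bottle, 100 mm tall: straight body 40 mm in diameter up to 72 mm, sloping shoulder to 82 mm, then a cap 27 mm in diameter up to the top; pale label band round the lower body; about 0.13 kg; loose, stands upright on the bench. Origin: centre of its underside, z up along the bottle. 
- green_pale: Look-alike: WHITE plastic bottle with a green cap; does not belong in the caddy, stays where it is. Round bottle, 100 mm tall: straight body 40 mm in diameter up to 72 mm, sloping shoulder to 82 mm, then a cap 27 mm in diameter up to the top; pale label band round the lower body; about 0.13 kg; loose, stands upright on the bench. Origin: centre of its underside, z up along the bottle. 
- bay_red: Open square bay of the caddy, red plastic, fixed: 80 x 80 mm outside, 34 mm high, walls and floor 7 mm (66 x 66 mm inside). Origin: centre of its underside, 5 mm above the bench; z up, x and y along its walls. The four bays form a 2 x 2 square, 88 mm between centres, in a low black caddy (188 x 188 mm, rim 22 mm high, loop handles 18 mm out on two sides). Which colour is in which corner changes.
- bay_yellow: Open square bay of the caddy, yellow plastic, fixed: 80 x 80 mm outside, 34 mm high, walls and floor 7 mm (66 x 66 mm inside). Origin: centre of its underside, 5 mm above the bench; z up, x and y along its walls. The four bays form a 2 x 2 square, 88 mm between centres, in a low black caddy (188 x 188 mm, rim 22 mm high, loop handles 18 mm out on two sides). Which colour is in which corner changes.
- bay_green: Open square bay of the caddy, green plastic, fixed: 80 x 80 mm outside, 34 mm high, walls and floor 7 mm (66 x 66 mm inside). Origin: centre of its underside, 5 mm above the bench; z up, x and y along its walls. The four bays form a 2 x 2 square, 88 mm between centres, in a low black caddy (188 x 188 mm, rim 22 mm high, loop handles 18 mm out on two sides). Which colour is in which corner changes.
- bay_white: Open square bay of the caddy, white plastic, fixed: 80 x 80 mm outside, 34 mm high, walls and floor 7 mm (66 x 66 mm inside). Origin: centre of its underside, 5 mm above the bench; z up, x and y along its walls. The four bays form a 2 x 2 square, 88 mm between centres, in a low black caddy (188 x 188 mm, rim 22 mm high, loop handles 18 mm out on two sides). Which colour is in which corner changes.
Things that resemble listed ones, but are neither listed nor needed, are in the scene too. Leave any blue look-alike of the green_brown alone.

How it is judged:
At the end, for the whole second after the job is handed in: Each brown bottle stands upright (within 7 degrees) on the floor of the bay of its cap's colour (within 22 mm of the bay's centre, underside within 13 mm of the bay's underside), at rest and released; the two white bottles stand upright, at rest, within 30 mm of where they began (horizontal distance between red_brown and bay_red below 0.022 m and z of red_brown in the frame of bay_red between 0.002 and 0.013 m and angle between each of red_brown, yellow_brown, green_brown, white_brown, red_pale, green_pale's own z axis and vertical below 0.12 rad and linear speed of each of red_brown, yellow_brown, green_brown, white_brown, red_pale, green_pale below 0.02 m/s and angular speed of each of red_brown, yellow_brown, green_brown, white_brown below 0.2 rad/s and horizontal distance between yellow_brown and bay_yellow below 0.022 m and z of yellow_brown in the frame of bay_yellow between 0.002 and 0.013 m and horizontal distance between green_brown and bay_green below 0.022 m and z of green_brown in the frame of bay_green between 0.002 and 0.013 m and horizontal distance between white_brown and bay_white below 0.022 m and z of white_brown in the frame of bay_white between 0.002 and 0.013 m and distance of each of red_pale, green_pale from where it was at the start of the episode below 0.03 m); the robot touches nothing.
It fails at once if a bottle is knocked over (leans more than 40 degrees) (angle between any of red_brown, yellow_brown, green_brown, white_brown, red_pale, green_pale's own z axis and vertical above 0.7 rad).
It fails at once if a white bottle is pushed or carried more than 30 mm from its place (distance of any of red_pale, green_pale from where it was at the start of the episode above 0.03 m).
It fails at once if a brown bottle is dropped: moves faster than 0.7 m/s while the gripper does not hold it (a free fall of about 25 mm) ((linear speed of red_brown above 0.7 m/s and contact force between the fingers and red_brown below 0.05 N) or (linear speed of yellow_brown above 0.7 m/s and contact force between the fingers and yellow_brown below 0.05 N) or (linear speed of green_brown above 0.7 m/s and contact force between the fingers and green_brown below 0.05 N) or (linear speed of white_brown above 0.7 m/s and contact force between the fingers and white_brown below 0.05 N)).
It also fails if it takes over 96 s, if anything falls off the work surface, if the arm or the gripper's body presses on something with over 40 N, if the wrist force passes 120 N, or if a joint passes its speed limit or range.

## Working session

There is one attempt and no reset: what is moved stays moved. The work goes in short steps, Python scripts to look and compute and a tool call to move; the robot and the scene stay as the last step left them, time stands still between calls to the robot, and variables do not carry over. Pictures are saved under pics/ and viewed, at most 14 in all, crops included, and the job is handed in when it is done.

Besides the shell and the picture viewer there is one more tool, called after "Emit:" in YAML: its name, and indented under it one key for each argument. carry_out: Moves the arm, as the interface text tells. Its arguments: {"type":"object","properties":{"commands":{"type":"array","items":{"type":"array"}},"squeeze":{"type":"number"}},"required":["commands"]}

```bash
mkdir -p pics; python3 - <<'E'
from station import ctrl
import cv2
o=ctrl.get_obs();print(o['ee_pos'],o['eef_rot'],o['grip_width'],o['time_s'],ctrl.grip_depth)
for c in('top','scene'):
    cv2.imwrite(f'pics/{c}0.png',ctrl.camera(c)['img'])
    for n in ['red_brown','yellow_brown','green_brown','white_brown','red_pale','green_pale','bay_red','bay_yellow','bay_green','bay_white']:
        print(c,n,[(round(d['score'],2),[round(float(x),3) for x in d['at']]) for d in ctrl.place_of(n,c)[:4]])
E
```

```text
[ 0.16604873 -0.5240633   0.20487322] [-3.14042916e+00 -1.24057403e-04  3.06775213e-01] 0.09408304119825325 0.0 -0.0188
top red_brown [(0.75, [0.42, 0.228, 0.0])]
top yellow_brown [(0.58, [0.585, 0.238, 0.004]), (0.49, [0.515, 0.371, 0.001])]
top green_brown [(0.85, [0.428, -0.448, -0.0]), (0.7, [0.501, -0.378, -0.001]), (0.6, [0.419, -0.343, -0.001])]
top white_brown [(0.64, [0.586, 0.235, 0.004]), (0.63, [0.514, 0.37, 0.003])]
top red_pale [(0.7, [0.445, -0.251, 0.001])]
top green_pale [(0.67, [0.579, -0.033, 0.001])]
top bay_red [(0.91, [0.496, -0.024, 0.004])]
top bay_yellow [(0.91, [0.581, -0.033, 0.003])]
top bay_green [(0.6, [0.503, 0.062, 0.002])]
top bay_white [(0.57, [0.587, 0.056, 0.009])]
scene red_brown [(0.58, [0.419, 0.231, -0.003])]
scene yellow_brown [(0.89, [0.585, 0.239, 0.003])]
scene green_brown [(0.97, [0.417, -0.342, 0.0]), (0.93, [0.426, -0.448, 0.001]), (0.6, [0.506, -0.374, 0.0])]
scene white_brown [(0.64, [0.508, 0.373, 0.002])]
scene red_pale [(0.65, [0.446, -0.252, -0.001])]
scene green_pale [(0.68, [0.612, -0.238, -0.001])]
scene bay_red [(0.56, [0.488, -0.025, 0.006])]
scene bay_yellow [(0.69, [0.579, -0.031, 0.006])]
scene bay_green [(0.86, [0.501, 0.067, 0.004])]
scene bay_white [(0.93, [0.586, 0.053, 0.007]), (0.49, [0.606, -0.24, 0.0])]
```

View pics/top0.png

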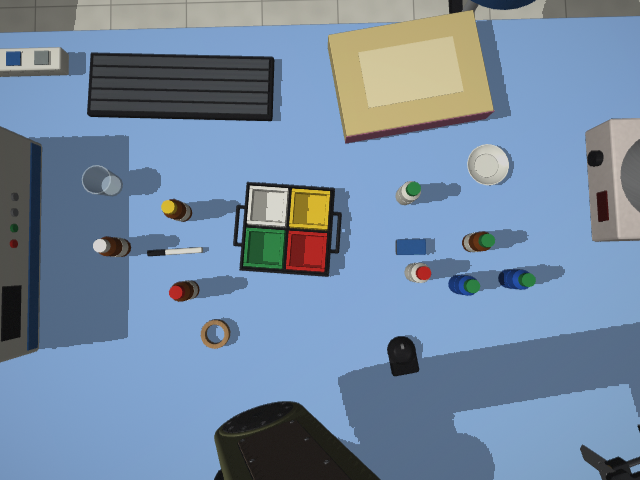

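View pics/scene0.png

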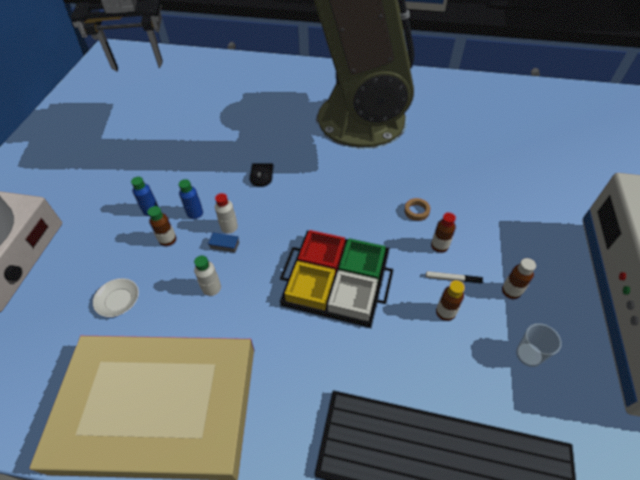

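Top view candidates:
- **Green caps:** brown (480,242), blue (465,286), blue (517,280), and white plastic (408,193).
- **Red caps:** brown (185,291) and white plastic (419,273).
- **Yellow cap:** brown (177,210).
- **White cap:** brown (112,246).
- **Bays:** white (268,206), yellow (310,209), green (265,248), red (308,252).

For green I choose the brown one at (480,242), about (0.503, -0.376). Next I check it in one close crop.

```bash
cat > h.py <<'E'
from station import ctrl
import cv2, numpy as np
B=dict(red_brown=(.4195,.2295),yellow_brown=(.585,.238),white_brown=(.511,.3715),green_brown=(.503,-.376),red_pale=(.4455,-.2515),green_pale=(.611,-.238))
Y=dict(red=(.492,-.024),yellow=(.5795,-.0325),green=(.501,.064),white=(.588,.055))
def proj(c,P): return cv2.projectPoints(np.float64(P).reshape(-1,3),c['rvec'],c['tvec'],c['camera_matrix'],None)[0][:,0]
def where(T=None,Z=None):
    o=ctrl.get_obs();p=o['ee_pos'];print('t',round(o['time_s'],2),'p',p.round(4),'rpy',o['eef_rot'].round(3),'w',round(o['grip_width'],4),'f',round(o['grip_force'],1))
    if T is not None:
        y=o['eef_rot'][2];d=np.array(T)-p[:2]
        print('tx,ty,tz mm',np.round([1e3*(d@[np.cos(y),np.sin(y)]),1e3*(d@[np.sin(y),-np.cos(y)]),0 if Z is None else 1e3*(p[2]-Z)],1))
def draw(c,img):
    for x,y in B.values():
        for z in(0,.1): cv2.circle(img,tuple(int(v) for v in proj(c,(x,y,z))[0]),2,(255,0,255),-1)
    for x,y in Y.values(): cv2.circle(img,tuple(int(v) for v in proj(c,(x,y,.012))[0]),2,(255,0,255),-1)
E
python3 - <<'E'
from h import *
c=ctrl.camera('top');im=c['img'].copy();draw(c,im)
a=im[175:305,390:550];b=im[175:305,90:340]
cv2.imwrite('pics/crop1.png',cv2.resize(np.hstack([b,a]),None,fx=1.95,fy=1.95,interpolation=cv2.INTER_CUBIC))
where(B['green_brown'],.037)
E
```

```text
t 1.15 p [ 0.1661 -0.5243  0.2054] rpy [-3.142  0.     0.307] w 0.0941 f 0.0
tx,ty,tz mm [366.  -39.6 168.4]
```

View pics/crop1.png

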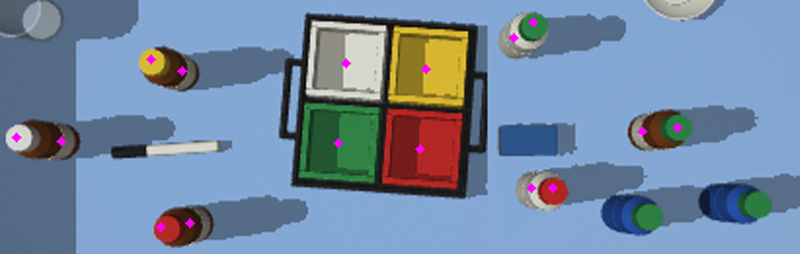

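The crop confirms the choice. The brown bottle with the green cap is at crop (678,128), and the two blue bottles are at (648,215) and (755,203). The projected dots sit on the caps and the bay centres, except that red and white are a few mm off in y. Moving above green_brown now.

Emit:
carry_out:
  commands:
    - [0, [46, -5, 0], [0, 0, 0]]
    - [0, [46, -5, 0], [0, 0, 0]]
    - [0, [46, -5, 0], [0, 0, 0]]
    - [0, [46, -5, 0], [0, 0, 0]]
    - [0, [46, -5, 0], [0, 0, 0]]
    - [0, [46, -5, 0], [0, 0, 0]]
    - [0, [46, -5, 0], [0, 0, 0]]
    - [0, [44, -5, 0], [0, 0, 0]]
    - [0, [0, 0, 0], [0, 0, 0]]
    - [0, [0, 0, 0], [0, 0, 0]]
  squeeze: 15

```text
time_s: 2.4
ee_pos: [0.5025, -0.3758, 0.2053]
eef_rot: [-3.141, 0.0, 0.307]
force: [-0.6, -0.3, -0.4]
grip_width: 0.0939
grip_force: 0.0
```

```bash
python3 - <<'E'
from h import *
where(B['green_brown'],.037)
c=ctrl.camera('wrist');im=c['img'].copy();draw(c,im);cv2.imwrite('pics/w1.png',im)
print(ctrl.place_of('green_brown','wrist'))
E
```

```text
t 2.4 p [ 0.5025 -0.3758  0.2053] rpy [-3.141  0.     0.307] w 0.0939 f 0.0
tx,ty,tz mm [  0.4   0.3 168.3]
[{'at': [0.4152, -0.3428, 0.0013], 'score': 0.77}, {'at': [0.501, -0.3744, 0.0004], 'score': 0.69}]
```

View pics/w1.png

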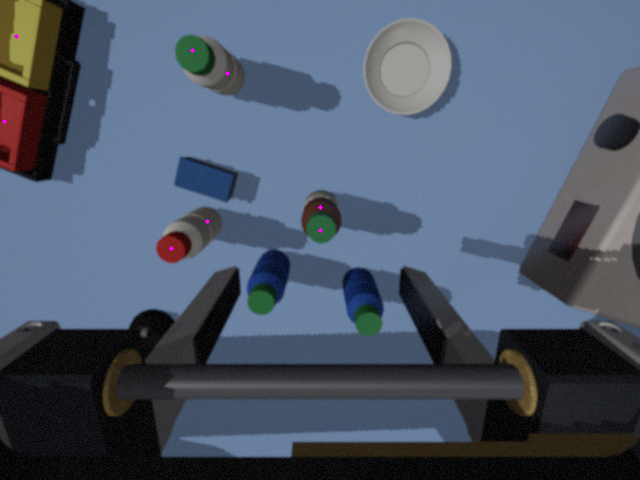

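The wrist view shows the green-capped brown bottle at (320,220) between the fingers, with both dots on it. The blue bottles at (265,285) and (363,300) are clear of the finger lines. Descending and gripping.

Emit:
carry_out:
  commands:
    - [0, [0, 0, 40], [0, 0, 0]]
    - [0, [0, 0, 40], [0, 0, 0]]
    - [0, [0, 0, 35], [0, 0, 0]]
    - [0, [0, 0, 30], [0, 0, 0]]
    - [0, [0, 0, 20], [0, 0, 0]]
    - [0, [0, 0, 2], [0, 0, 0]]
    - [1, [0, 0, 0], [0, 0, 0]]
    - [1, [0, 0, 0], [0, 0, 0]]
    - [1, [0, 0, 0], [0, 0, 0]]
    - [1, [0, 0, 0], [0, 0, 0]]
  squeeze: 15

```text
time_s: 3.75
ee_pos: [0.503, -0.3757, 0.0388]
eef_rot: [3.141, -0.0, 0.307]
force: [0.3, -0.0, 0.4]
grip_width: 0.057
grip_force: 0.0
```

Emit:
carry_out:
  commands:
    - [1, [0, 0, 0], [0, 0, 0]]
    - [1, [0, 0, 0], [0, 0, 0]]
    - [1, [0, 0, 0], [0, 0, 0]]

```text
time_s: 4.12
ee_pos: [0.503, -0.3757, 0.0385]
eef_rot: [3.142, -0.0, 0.307]
force: [0.2, -1.3, 1.2]
grip_width: 0.0399
grip_force: 15.0
```

Emit:
carry_out:
  commands:
    - [1, [0, 0, -30], [0, 0, 0]]
    - [1, [0, 0, -45], [0, 0, 0]]
    - [1, [0, 0, -45], [0, 0, 0]]
    - [1, [8, -25, 0], [0, 0, 0]]
    - [1, [16, -50, 0], [0, 0, 0]]
    - [1, [16, -50, 0], [0, 0, 0]]
    - [1, [16, -50, 0], [0, 0, 0]]
    - [1, [16, -50, 0], [0, 0, 0]]
    - [1, [16, -50, 0], [0, 0, 0]]
    - [1, [16, -50, 0], [0, 0, 0]]

```text
time_s: 5.38
ee_pos: [0.5036, -0.0327, 0.1585]
eef_rot: [-3.142, -0.0, 0.307]
force: [0.4, 0.0, -1.0]
grip_width: 0.039
grip_force: 15.0
```

Emit:
carry_out:
  commands:
    - [1, [16, -50, 0], [0, 0, 0]]
    - [1, [11, -45, 0], [0, 0, 0]]
    - [1, [0, 0, 0], [0, 0, 0]]
    - [1, [0, 0, 0], [0, 0, 0]]

```text
time_s: 5.88
ee_pos: [0.5009, 0.064, 0.1584]
eef_rot: [3.141, 0.0, 0.307]
force: [-0.0, -0.4, -0.8]
grip_width: 0.0398
grip_force: 15.0
```

```bash
python3 - <<'E'
from h import *
where(Y['green'],.051)
c=ctrl.camera('wrist');im=c['img'].copy();draw(c,im);cv2.imwrite('pics/w2.png',im)
for n in Y: print(n,[(d['at'].round(4) if hasattr(d['at'],'round') else np.round(d['at'],4),round(d['score'],2)) for d in ctrl.place_of('bay_'+n,'wrist')[:2]])
E
```

```text
t 5.88 p [0.5009 0.064  0.1584] rpy [3.141 0.    0.307] w 0.0398 f 15.0
tx,ty,tz mm [ 1.000e-01 -0.000e+00  1.074e+02]
red [(array([ 0.4972, -0.0234,  0.0074]), 0.79), (array([ 0.5   ,  0.0642, -0.001 ]), 0.5)]
yellow [(array([ 0.5804, -0.0365,  0.0044]), 0.64)]
green [(array([0.499 , 0.0654, 0.0015]), 0.67), (array([0.418 , 0.2292, 0.0031]), 0.42)]
white [(array([0.5904, 0.0558, 0.0018]), 0.55), (array([0.4199, 0.2301, 0.0023]), 0.25)]
```

View pics/w2.png

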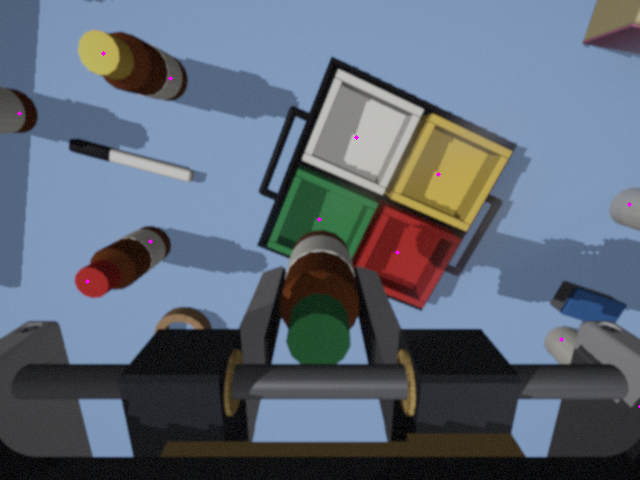

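The wrist view shows green_brown held upright. The bay dots are centred: green (318,219), white (356,137), yellow (438,174), red (397,252). Lowering into the green bay.

Emit:
carry_out:
  commands:
    - [1, [0, 0, 25], [0, 0, 0]]
    - [1, [0, 0, 35], [0, 0, 0]]
    - [1, [0, 0, 25], [0, 0, 0]]
    - [1, [0, 0, 12], [0, 0, 0]]
    - [1, [0, 0, 6], [0, 0, 0]]
    - [1, [0, 0, 4], [0, 0, 0]]
    - [1, [0, 0, 0], [0, 0, 0]]
    - [1, [0, 0, 0], [0, 0, 0]]

```text
time_s: 7.12
ee_pos: [0.5012, 0.0643, 0.052]
eef_rot: [3.141, -0.001, 0.307]
force: [-0.6, 0.1, -0.9]
grip_width: 0.0398
grip_force: 15.0
```

Emit:
carry_out:
  commands:
    - [0.5, [0, 0, 0], [0, 0, 0]]
    - [0.4, [0, 0, 0], [0, 0, 0]]
    - [0.35, [0, 0, 0], [0, 0, 0]]
    - [0.3, [0, 0, 0], [0, 0, 0]]
    - [0.3, [0, 0, 0], [0, 0, 0]]
    - [0.2, [0, 0, -15], [0, 0, 0]]
    - [0, [0, 0, -40], [0, 0, 0]]
    - [0, [0, 0, -45], [0, 0, 0]]
    - [0, [0, 0, -50], [0, 0, 0]]
    - [0, [0, 0, 0], [0, 0, 0]]

```text
time_s: 8.38
ee_pos: [0.5024, 0.0644, 0.206]
eef_rot: [3.14, -0.007, 0.307]
force: [0.3, 0.3, 0.2]
grip_width: 0.0938
grip_force: 0.0
```

```bash
python3 - <<'E'
from h import *
where(B['red_brown'],.038)
for n in('red_brown','yellow_brown','green_brown','white_brown'):
  for c in('top','wrist'):
    ctrl.camera(c)
    print(n,c,[(np.round(d['at'],4),round(d['score'],2)) for d in ctrl.place_of(n,c)[:4]])
E
```

```text
t 8.38 p [0.5024 0.0644 0.206 ] rpy [ 3.14  -0.007  0.307] w 0.0938 f 0.0
tx,ty,tz mm [ -29.1 -182.4  168. ]
red_brown top [(array([ 0.4199,  0.2237, -0.0015]), 0.71)]
red_brown wrist [(array([0.4212, 0.2316, 0.0015]), 0.67)]
yellow_brown top [(array([0.5875, 0.2375, 0.0016]), 0.38)]
yellow_brown wrist [(array([0.5856, 0.2418, 0.0006]), 0.63)]
green_brown top [(array([ 0.4204, -0.3481, -0.0023]), 0.87), (array([ 0.4282, -0.4501,  0.0015]), 0.85)]
green_brown wrist [(array([0.5023, 0.0627, 0.0127]), 0.66)]
white_brown top [(array([ 0.5159,  0.3672, -0.0008]), 0.96)]
white_brown wrist [(array([0.515 , 0.3778, 0.0008]), 0.77)]
```

Emit:
carry_out:
  commands:
    - [0, [-5, -30, 0], [0, 0, 0]]
    - [0, [-8, -50, 0], [0, 0, 0]]
    - [0, [-8, -50, 0], [0, 0, 0]]
    - [0, [-8, -51, 0], [0, 0, 0]]
    - [0, [0, 0, 30], [0, 0, 0]]
    - [0, [0, 0, 0], [0, 0, 0]]

```text
time_s: 9.93
ee_pos: [0.4177, 0.228, 0.1702]
eef_rot: [3.141, 0.003, 0.308]
force: [-0.6, -0.4, 0.6]
grip_width: 0.0941
grip_force: 0.0
```

```bash
python3 - <<'E'
from h import *
B['red_brown']=(.420,.228)
where(B['red_brown'],.038)
c=ctrl.camera('wrist');im=c['img'].copy();draw(c,im);cv2.imwrite('pics/w3.png',im)
for n in('red_brown','yellow_brown','white_brown'): print(n,[(np.round(d['at'],4),round(d['score'],2)) for d in ctrl.place_of(n,'wrist')[:3]])
E
```

```text
t 9.93 p [0.4177 0.228  0.1702] rpy [3.141e+00 3.000e-03 3.080e-01] w 0.0941 f 0.0
tx,ty,tz mm [  2.2   0.7 132.2]
red_brown [(array([ 4.182e-01,  2.265e-01, -1.000e-04]), 0.78), (array([ 5.857e-01,  2.440e-01, -2.000e-04]), 0.6)]
yellow_brown [(array([0.5856, 0.2437, 0.0007]), 0.59)]
white_brown [(array([ 0.5126,  0.3784, -0.0009]), 0.87)]
```

View pics/w3.png

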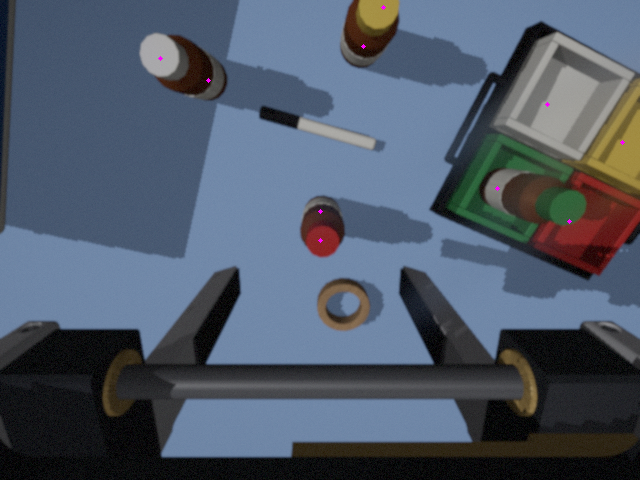

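The view shows green_brown standing in the green bay (base 497,190). The red-capped brown bottle at (322,240) is centred between the fingers. Descending and gripping.

Emit:
carry_out:
  commands:
    - [0, [1, 1, 40], [0, 0, 0]]
    - [0, [0, 0, 40], [0, 0, 0]]
    - [0, [0, 0, 30], [0, 0, 0]]
    - [0, [0, 0, 18], [0, 0, 0]]
    - [0, [0, 0, 4], [0, 0, 0]]
    - [1, [0, 0, 0], [0, 0, 0]]
    - [1, [0, 0, 0], [0, 0, 0]]
    - [1, [0, 0, 0], [0, 0, 0]]
    - [1, [0, 0, 0], [0, 0, 0]]
    - [1, [0, 0, 0], [0, 0, 0]]

```text
time_s: 11.38
ee_pos: [0.42, 0.2275, 0.0396]
eef_rot: [-3.142, -0.0, 0.307]
force: [-0.5, -0.8, -0.3]
grip_width: 0.0477
grip_force: 0.0
```

Emit:
carry_out:
  commands:
    - [1, [0, 0, 0], [0, 0, 0]]
    - [1, [0, 0, 0], [0, 0, 0]]
    - [1, [0, 0, 0], [0, 0, 0]]

```text
time_s: 11.75
ee_pos: [0.4199, 0.2274, 0.0395]
eef_rot: [3.142, -0.0, 0.307]
force: [-0.3, 0.2, -0.4]
grip_width: 0.04
grip_force: 14.9
```

Emit:
carry_out:
  commands:
    - [1, [0, 0, -40], [0, 0, 0]]
    - [1, [0, 0, -50], [0, 0, 0]]
    - [1, [0, 0, -55], [0, 0, 0]]
    - [1, [-1, 25, 0], [0, 0, 0]]
    - [1, [-1, 50, 0], [0, 0, 0]]
    - [1, [-1, 50, 0], [0, 0, 0]]
    - [1, [-1, 50, 0], [0, 0, 0]]
    - [1, [-1, 50, 0], [0, 0, 0]]
    - [1, [-2, 36, 0], [0, 0, 0]]
    - [1, [0, 0, 0], [0, 0, 0]]

```text
time_s: 13.0
ee_pos: [0.4922, -0.0253, 0.1841]
eef_rot: [-3.141, 0.001, 0.304]
force: [-0.5, -0.3, -1.6]
grip_width: 0.0403
grip_force: 14.9
```

Emit:
carry_out:
  commands:
    - [1, [0, 0, 0], [0, 0, 0]]

```text
time_s: 13.12
ee_pos: [0.4918, -0.023, 0.1843]
eef_rot: [-3.141, 0.0, 0.307]
force: [0.1, -0.5, -1.4]
grip_width: 0.0395
grip_force: 14.9
```

Emit:
carry_out:
  commands:
    - [1, [0, 1, 30], [0, 0, 0]]
    - [1, [0, 0, 40], [0, 0, 0]]
    - [1, [0, 0, 32], [0, 0, 0]]
    - [1, [0, 0, 18], [0, 0, 0]]
    - [1, [0, 0, 8], [0, 0, 0]]
    - [1, [0, 0, 4], [0, 0, 0]]
    - [1, [0, 0, 0], [0, 0, 0]]
    - [1, [0, 0, 0], [0, 0, 0]]

```text
time_s: 14.12
ee_pos: [0.4926, -0.0244, 0.053]
eef_rot: [3.141, -0.001, 0.307]
force: [-0.5, -0.9, -0.8]
grip_width: 0.0398
grip_force: 14.9
```

Emit:
carry_out:
  commands:
    - [0.5, [0, 0, 0], [0, 0, 0]]
    - [0.4, [0, 0, 0], [0, 0, 0]]
    - [0.35, [0, 0, 0], [0, 0, 0]]
    - [0.3, [0, 0, 0], [0, 0, 0]]
    - [0.3, [0, 0, 0], [0, 0, 0]]
    - [0.3, [0, 0, -15], [0, 0, 0]]
    - [0.3, [0, 0, -40], [0, 0, 0]]
    - [0.2, [0, 0, -45], [0, 0, 0]]
    - [0, [0, 0, -50], [0, 0, 0]]
    - [0, [0, 0, 0], [0, 0, 0]]

```text
time_s: 15.38
ee_pos: [0.4937, -0.0246, 0.2069]
eef_rot: [3.139, -0.007, 0.307]
force: [-0.8, -0.6, -0.2]
grip_width: 0.0918
grip_force: 0.0
```

```bash
python3 - <<'E'
from h import *
where((.586,.241),.038)
E
```

```text
t 15.38 p [ 0.4937 -0.0246  0.2069] rpy [ 3.139 -0.007  0.307] w 0.0918 f 0.0
tx,ty,tz mm [ 168.2 -225.3  168.9]
```

Emit:
carry_out:
  commands:
    - [0, [24, -32, 0], [0, 0, 0]]
    - [0, [36, -48, 0], [0, 0, 0]]
    - [0, [36, -48, 0], [0, 0, 0]]
    - [0, [36, -48, 0], [0, 0, 0]]
    - [0, [37, -49, 0], [0, 0, 0]]
    - [0, [0, 0, 30], [0, 0, 0]]
    - [0, [0, 0, 0], [0, 0, 0]]
    - [0, [0, 0, 0], [0, 0, 0]]

```text
time_s: 16.38
ee_pos: [0.5857, 0.2406, 0.1734]
eef_rot: [-3.142, -0.001, 0.306]
force: [0.3, 0.4, 0.4]
grip_width: 0.0941
grip_force: 0.0
```

```bash
python3 - <<'E'
from h import *
B['yellow_brown']=(.586,.241);B['white_brown']=(.5135,.374)
B['green_brown']=Y['green'];B['red_brown']=Y['red']
where(B['yellow_brown'],.038)
c=ctrl.camera('wrist');im=c['img'].copy();draw(c,im);cv2.imwrite('pics/w4.png',im)
for n in('yellow_brown','white_brown'): print(n,[(np.round(d['at'],4),round(d['score'],2)) for d in ctrl.place_of(n,'wrist')[:3]])
E
```

```text
t 16.38 p [0.5857 0.2406 0.1734] rpy [-3.142e+00 -1.000e-03  3.060e-01] w 0.0941 f 0.0
tx,ty,tz mm [  0.4  -0.3 135.4]
yellow_brown [(array([0.5832, 0.2441, 0.0009]), 0.95)]
white_brown [(array([ 0.5122,  0.3782, -0.0017]), 0.75)]
```

View pics/w4.png

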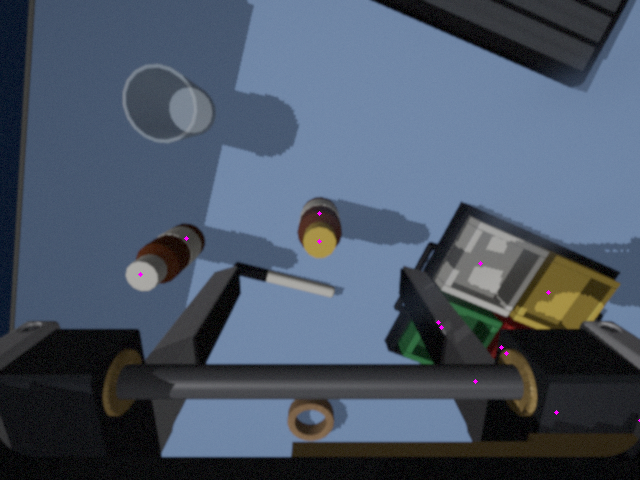

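The yellow-capped brown bottle at (319,240) is centred between the fingers, and white_brown at (145,272) is clear. Descending and gripping.

Emit:
carry_out:
  commands:
    - [0, [0, 0, 40], [0, 0, 0]]
    - [0, [0, 0, 40], [0, 0, 0]]
    - [0, [0, 0, 31], [0, 0, 0]]
    - [0, [0, 0, 18], [0, 0, 0]]
    - [0, [0, 0, 5], [0, 0, 0]]
    - [1, [0, 0, 0], [0, 0, 0]]
    - [1, [0, 0, 0], [0, 0, 0]]
    - [1, [0, 0, 0], [0, 0, 0]]
    - [1, [0, 0, 0], [0, 0, 0]]
    - [1, [0, 0, 0], [0, 0, 0]]

```text
time_s: 17.77
ee_pos: [0.5856, 0.2411, 0.0386]
eef_rot: [3.142, -0.0, 0.307]
force: [-0.2, -0.0, -0.8]
grip_width: 0.0477
grip_force: 0.0
```

Emit:
carry_out:
  commands:
    - [1, [0, 0, 0], [0, 0, 0]]
    - [1, [0, 0, 0], [0, 0, 0]]
    - [1, [0, 0, 0], [0, 0, 0]]

```text
time_s: 18.15
ee_pos: [0.5855, 0.2411, 0.0385]
eef_rot: [3.142, -0.0, 0.307]
force: [-0.1, 0.0, 0.3]
grip_width: 0.0399
grip_force: 15.0
```

```bash
python3 - <<'E'
from h import *
where(Y['yellow'],.051)
E
```

```text
t 18.15 p [0.5855 0.2411 0.0385] rpy [ 3.142 -0.     0.307] w 0.0399 f 15.0
tx,ty,tz mm [-88.4 259.  -12.5]
```

Emit:
carry_out:
  commands:
    - [1, [0, 0, -40], [0, 0, 0]]
    - [1, [0, 0, -50], [0, 0, 0]]
    - [1, [0, 0, -55], [0, 0, 0]]
    - [1, [-8, 24, 0], [0, 0, 0]]
    - [1, [-17, 50, 0], [0, 0, 0]]
    - [1, [-17, 50, 0], [0, 0, 0]]
    - [1, [-17, 50, 0], [0, 0, 0]]
    - [1, [-17, 50, 0], [0, 0, 0]]
    - [1, [-12, 35, 0], [0, 0, 0]]
    - [1, [0, 0, 0], [0, 0, 0]]

```text
time_s: 19.4
ee_pos: [0.5796, -0.0345, 0.1833]
eef_rot: [3.142, 0.0, 0.304]
force: [0.1, 1.2, -1.5]
grip_width: 0.0398
grip_force: 15.0
```

Emit:
carry_out:
  commands:
    - [1, [0, 0, 0], [0, 0, 0]]
    - [1, [0, 0, 30], [0, 0, 0]]
    - [1, [0, 0, 40], [0, 0, 0]]
    - [1, [0, 0, 32], [0, 0, 0]]
    - [1, [0, 0, 18], [0, 0, 0]]
    - [1, [0, 0, 8], [0, 0, 0]]
    - [1, [0, 0, 4], [0, 0, 0]]
    - [1, [0, 0, 0], [0, 0, 0]]
    - [1, [0, 0, 0], [0, 0, 0]]

```text
time_s: 20.52
ee_pos: [0.5802, -0.0324, 0.0522]
eef_rot: [3.141, -0.001, 0.307]
force: [-0.7, 0.4, -1.4]
grip_width: 0.04
grip_force: 15.0
```

Emit:
carry_out:
  commands:
    - [0.5, [0, 0, 1], [0, 0, 0]]
    - [0.4, [0, 0, 0], [0, 0, 0]]
    - [0.35, [0, 0, 0], [0, 0, 0]]
    - [0.3, [0, 0, 0], [0, 0, 0]]
    - [0.3, [0, 0, 0], [0, 0, 0]]
    - [0.3, [0, 0, -15], [0, 0, 0]]
    - [0.3, [0, 0, -40], [0, 0, 0]]
    - [0.2, [0, 0, -45], [0, 0, 0]]
    - [0, [0, 0, -50], [0, 0, 0]]
    - [0, [0, 0, 0], [0, 0, 0]]

```text
time_s: 21.78
ee_pos: [0.5813, -0.0325, 0.2056]
eef_rot: [3.138, -0.007, 0.307]
force: [0.7, -0.3, -0.9]
grip_width: 0.0918
grip_force: 0.0
```

Emit:
carry_out:
  commands:
    - [0, [0, 0, 0], [0, 0, -0.18]]
    - [0, [0, 0, 0], [0, 0, -0.18]]
    - [0, [0, 0, 0], [0, 0, -0.18]]
    - [0, [0, 0, 0], [0, 0, -0.18]]
    - [0, [0, 0, 0], [0, 0, -0.18]]
    - [0, [0, 0, 0], [0, 0, -0.18]]
    - [0, [0, 0, 0], [0, 0, -0.18]]
    - [0, [0, 0, 0], [0, 0, 0]]
    - [0, [0, 0, 0], [0, 0, 0]]

```text
time_s: 22.9
ee_pos: [0.5797, -0.0324, 0.2004]
eef_rot: [-3.141, 0.0, 1.563]
force: [-0.5, -0.8, 0.2]
grip_width: 0.0943
grip_force: 0.0
```

```bash
python3 - <<'E'
from h import *
where((.5135,.375),.038)
E
```

```text
t 22.9 p [ 0.5797 -0.0324  0.2004] rpy [-3.141  0.     1.563] w 0.0943 f 0.0
tx,ty,tz mm [406.8 -69.5 162.4]
```

Emit:
carry_out:
  commands:
    - [0, [27, -5, 0], [0, 0, 0]]
    - [0, [54, -9, 0], [0, 0, 0]]
    - [0, [54, -9, 0], [0, 0, 0]]
    - [0, [54, -9, 0], [0, 0, 0]]
    - [0, [54, -9, 0], [0, 0, 0]]
    - [0, [54, -9, 0], [0, 0, 0]]
    - [0, [54, -9, 0], [0, 0, 0]]
    - [0, [54, -10, 25], [0, 0, 0]]
    - [0, [0, 0, 0], [0, 0, 0]]
    - [0, [0, 0, 0], [0, 0, 0]]

```text
time_s: 24.15
ee_pos: [0.5126, 0.3726, 0.1756]
eef_rot: [-3.142, 0.0, 1.565]
force: [0.2, -0.4, 0.1]
grip_width: 0.0939
grip_force: 0.0
```

```bash
python3 - <<'E'
from h import *
c=ctrl.camera('wrist')
r=ctrl.place_of('white_brown','wrist');print([(np.round(d['at'],4),round(d['score'],2)) for d in r[:3]])
B['white_brown']=(.5135,.375)
where(B['white_brown'],.038)
im=c['img'].copy();draw(c,im);cv2.imwrite('pics/w5.png',im)
E
```

```text
[(array([0.5106, 0.3731, 0.0022]), 0.89)]
t 24.25 p [0.5131 0.3719 0.1762] rpy [ 3.141 -0.     1.564] w 0.0942 f 0.0
tx,ty,tz mm [  3.1   0.4 138.2]
```

View pics/w5.png

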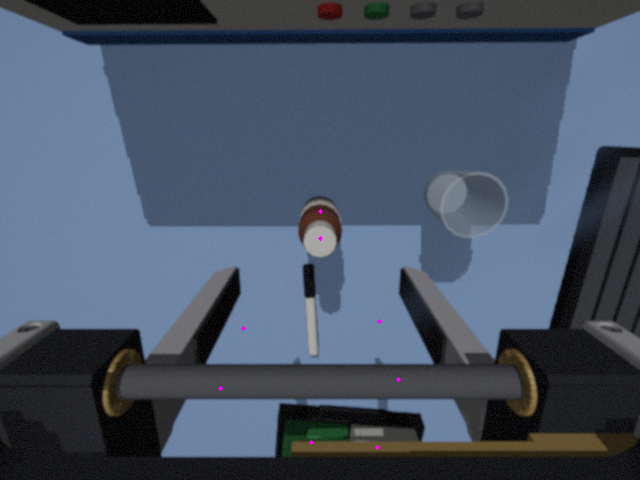

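The white-capped brown bottle at (320,238) is centred. The glass at (465,200) lies about 130 mm to the right, clear of the fingers, and the instrument is well ahead. Descending and gripping.

Emit:
carry_out:
  commands:
    - [0, [1, 0, 40], [0, 0, 0]]
    - [0, [0, 0, 40], [0, 0, 0]]
    - [0, [0, 0, 33], [0, 0, 0]]
    - [0, [0, 0, 19], [0, 0, 0]]
    - [0, [0, 0, 5], [0, 0, 0]]
    - [1, [0, 0, 0], [0, 0, 0]]
    - [1, [0, 0, 0], [0, 0, 0]]
    - [1, [0, 0, 0], [0, 0, 0]]
    - [1, [0, 0, 0], [0, 0, 0]]
    - [1, [0, 0, 0], [0, 0, 0]]

```text
time_s: 25.5
ee_pos: [0.5125, 0.3739, 0.0386]
eef_rot: [3.141, -0.0, 1.567]
force: [-0.2, -0.1, 0.4]
grip_width: 0.0475
grip_force: 0.0
```

Emit:
carry_out:
  commands:
    - [1, [0, 0, 0], [0, 0, 0]]
    - [1, [0, 0, 0], [0, 0, 0]]
    - [1, [0, 0, 0], [0, 0, 0]]

```text
time_s: 25.88
ee_pos: [0.5125, 0.3739, 0.0385]
eef_rot: [-3.142, -0.0, 1.567]
force: [0.2, -0.6, 0.8]
grip_width: 0.0393
grip_force: 15.0
```

```bash
python3 - <<'E'
from h import *
where(Y['white'],.051)
E
```

```text
t 25.88 p [0.5125 0.3739 0.0385] rpy [-3.142 -0.     1.567] w 0.0393 f 15.0
tx,ty,tz mm [-318.6   76.8  -12.5]
```

Emit:
carry_out:
  commands:
    - [1, [0, 0, -40], [0, 0, 0]]
    - [1, [0, 0, -50], [0, 0, 0]]
    - [1, [0, 0, -55], [0, 0, 0]]
    - [1, [-26, 6, 0], [0, 0, 0]]
    - [1, [-52, 13, 0], [0, 0, 0]]
    - [1, [-52, 13, 0], [0, 0, 0]]
    - [1, [-52, 13, 0], [0, 0, 0]]
    - [1, [-52, 12, 0], [0, 0, 0]]
    - [1, [-52, 12, 0], [0, 0, 0]]
    - [1, [-33, 8, 0], [0, 0, 0]]

```text
time_s: 27.12
ee_pos: [0.5884, 0.0523, 0.1833]
eef_rot: [-3.141, 0.0, 1.565]
force: [-0.4, -0.1, -1.3]
grip_width: 0.04
grip_force: 15.0
```

Emit:
carry_out:
  commands:
    - [1, [0, 0, 0], [0, 0, 0]]
    - [1, [0, 0, 0], [0, 0, 0]]

```text
time_s: 27.38
ee_pos: [0.588, 0.0551, 0.1833]
eef_rot: [-3.141, -0.0, 1.567]
force: [-0.0, 0.0, -0.6]
grip_width: 0.0397
grip_force: 15.0
```

```bash
python3 - <<'E'
from h import *
where(Y['white'],.0515)
E
```

```text
t 27.38 p [0.588  0.0551 0.1833] rpy [-3.141 -0.     1.567] w 0.0397 f 15.0
tx,ty,tz mm [-1.000e-01 -0.000e+00  1.318e+02]
```

Emit:
carry_out:
  commands:
    - [1, [0, 0, 30], [0, 0, 0]]
    - [1, [0, 0, 40], [0, 0, 0]]
    - [1, [0, 0, 32], [0, 0, 0]]
    - [1, [0, 0, 18], [0, 0, 0]]
    - [1, [0, 0, 8], [0, 0, 0]]
    - [1, [0, 0, 4], [0, 0, 0]]
    - [1, [0, 0, 0], [0, 0, 0]]
    - [1, [0, 0, 0], [0, 0, 0]]

```text
time_s: 28.38
ee_pos: [0.5886, 0.0546, 0.0522]
eef_rot: [3.14, -0.0, 1.567]
force: [0.1, 1.0, -0.7]
grip_width: 0.0399
grip_force: 15.0
```

Emit:
carry_out:
  commands:
    - [0.5, [0, 0, 0], [0, 0, 0]]
    - [0.4, [0, 0, 0], [0, 0, 0]]
    - [0.35, [0, 0, 0], [0, 0, 0]]
    - [0.3, [0, 0, 0], [0, 0, 0]]
    - [0.3, [0, 0, 0], [0, 0, 0]]
    - [0.3, [0, 0, -15], [0, 0, 0]]
    - [0.3, [0, 0, -40], [0, 0, 0]]
    - [0.3, [0, 0, -45], [0, 0, 0]]
    - [0, [0, 0, -50], [0, 0, 0]]
    - [0, [0, 0, 0], [0, 0, 0]]

```text
time_s: 29.62
ee_pos: [0.5896, 0.0547, 0.2067]
eef_rot: [3.134, -0.0, 1.567]
force: [0.8, -0.4, -0.3]
grip_width: 0.0825
grip_force: 0.0
```

Emit:
carry_out:
  commands:
    - [0, [50, 0, 0], [0, 0, 0]]
    - [0, [50, 0, 0], [0, 0, 0]]
    - [0, [50, 0, 0], [0, 0, 0]]
    - [0, [50, 0, 0], [0, 0, 0]]
    - [0, [0, 0, 0], [0, 0, 0]]
    - [0, [0, 0, 0], [0, 0, 0]]

```text
time_s: 30.38
ee_pos: [0.5888, 0.2542, 0.2011]
eef_rot: [-3.141, 0.0, 1.567]
force: [0.7, 0.1, 0.5]
grip_width: 0.0938
grip_force: 0.0
```

```bash
python3 - <<'E'
from h import *
for n in ('red','yellow','green','white'): B[n+'_brown']=Y[n]
c=ctrl.camera('top');s=ctrl.camera('scene')
im=np.hstack([c['img'][150:310,220:440],s['img'][180:340,180:400]])
cv2.imwrite('pics/end.png',cv2.resize(im,None,fx=1.8,fy=1.8,interpolation=cv2.INTER_CUBIC))
for n in Y:
  for k in('top','scene'): print(n,k,Y[n],[(np.round(d['at'],4),round(d['score'],2)) for d in ctrl.place_of(n+'_brown',k)[:2]])
for n in('red_pale','green_pale'):print(n,[np.round(d['at'],4) for d in ctrl.place_of(n,'scene')[:2]])
E
```

```text
red top (0.492, -0.024) []
red scene (0.492, -0.024) [(array([ 0.494 , -0.0224,  0.013 ]), 0.83)]
yellow top (0.5795, -0.0325) [(array([ 0.5783, -0.0363,  0.0143]), 0.91)]
yellow scene (0.5795, -0.0325) [(array([ 0.5797, -0.0352,  0.0134]), 0.92)]
green top (0.501, 0.064) [(array([ 0.4212, -0.3466, -0.0041]), 0.72), (array([0.5035, 0.0614, 0.0093]), 0.66)]
green scene (0.501, 0.064) [(array([ 0.4169, -0.3445,  0.0032]), 0.97), (array([ 0.4255, -0.448 , -0.0022]), 0.72)]
white top (0.588, 0.055) [(array([0.5897, 0.0471, 0.0134]), 0.67)]
white scene (0.588, 0.055) [(array([0.5867, 0.0545, 0.013 ]), 0.62)]
red_pale [array([ 0.4446, -0.2519,  0.0019])]
green_pale [array([ 0.6106, -0.2386,  0.0007]), array([0.5867, 0.055 , 0.0052])]
```

View pics/end.png

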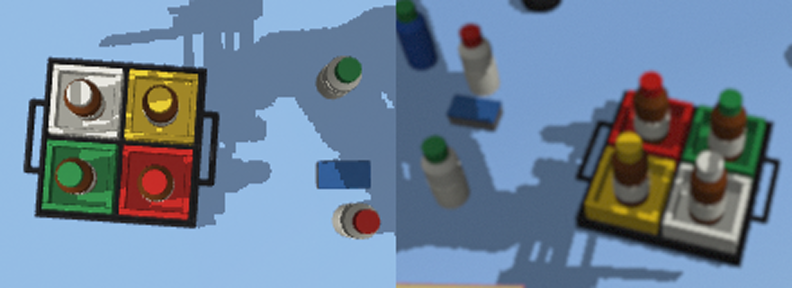

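The end picture shows all four brown bottles upright in their matching bays: white (82,98), yellow (160,103), green (72,175) and red (155,183) in the top-view half. Both white bottles are still in place, so I'm handing the job in.

```bash
python3 -c "
from station import ctrl
print(ctrl.hand_in())"
```

```text
the job is handed in; nothing more can be done
None
```

The job is handed in at about 31 s of the 96 s allowed: the last pictures show all four brown bottles upright in the bays of their cap colours and the two white bottles still in place, but the hand-in returned no verdict.

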